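Clamp a ring-carving jig with a quarter-turn T-stud

TASK

Clamp the brass ring-carving jig to its T-slot rail: take the red-winged clamp stud from its wooden rest, drop its T-head through the open stretch of the slot in front of the jig's fork, slide it along until its neck is deep in the fork, all but touching the fork's closed end, then turn it a quarter turn so that the red wing lies straight across the rail and the head is locked under the slot's lips. Let go and leave it standing upright; do not shove the jig along, and leave the tray, green spool and blue ring where they are.

Things in the scene. Friction and masses are not known exactly. Their poses are not given: they have to be found in the camera images.
- rail: Aluminium T-slot rail fixed to the bench, 60 mm wide (x), 300 long (y), 24 high; origin at its underside's centre. The slot runs along y on the centre line to 8 mm from each end: mouth 18 mm wide, lips 6 mm thick, under them an undercut 46 mm wide, 12 mm high, floor 6 mm above the bench. The jig sits on the +y part; the -y part is open.
- jig_seat (a point): Fork seat of the loose brass jig (about 0.6 kg, guided along the rail), on the rail's top face, midway across; axes as the rail's. The stud's axis belongs here, within 9 mm along the rail. The foot is 8 mm thick; the fork, a gap 20 mm wide, opens to -y: mouth 25 mm to -y of the seat, closed end 10 mm to +y of it.
- jig_cone (a point): Top of the jig's post with green cone, 34 mm across at its foot, 65 mm above the rail's top and 92 mm to the rail's +y from the fork seat.
- stud_grip (a point): Loose clamp stud, 0.08 to 0.17 kg, upright (z up). Centre of its red wing, 51 mm above the stud's underside. Wing 40 mm long (x), 12 thick (y), 34 high, gripped across its thickness; under it a collar 32 mm across, 5 thick, and a neck 10 mm across, 21 long, then the T-head. Wing and head point the same way; a half turn makes no difference.
- stud_head (a point): Centre of the stud's steel T-head, 34 mm long (x), 12 wide (y), 8 high, on the stud's axis 4 mm above its underside. With the head on the slot's floor the collar is 3 mm above the jig's foot; the head may rise 4 mm and still turn under the lips. It turns freely either way, without a stop or click.
- rest: Pale wooden block fixed to the bench, 66 mm (x) by 48 (y) by 40 high, origin at its underside's centre. A pocket 40 by 16 mm, long in x, holds the stud's head and neck (29 mm long in all); the collar lies on the block's top. The stud lifts straight out.
- tray_centre (a point): Loose white plastic tray with wax rings, 100 x 75 x 22 mm; its centre, 11 mm above the bench. Bystander.
- spool_centre (a point): Loose green waisted spool, 48 mm across, 50 mm high; its centre. Bystander.
- waxring_centre (a point): Loose blue wax ring lying flat, 32 mm across, 7 mm high; its centre. Bystander.
There are look-alikes about, which are no part of the job. What is shaped like the part that bears stud_grip but purple is not meant. There is more than one size of the part that bears jig_seat; the job needs the smaller.

How it is judged (in metres and radians):
On the way, in this order (a step that is already met when the one before it is completed fails the run):
1. the T-head is down in the slot's undercut, lengthwise, in front of the jig's fork (z of stud_head in the frame of rail between 0.004 and 0.0155 m and x of stud_head in the frame of rail between -0.012 and 0.012 m and angle between stud_grip's own z axis and vertical below 0.2 rad and y of stud_head in the frame of jig_seat below -0.025 m and angle between the x axis of stud_head and the y axis of rail, either way round below 0.4 rad), for 0.1 s.
2. the stud has been slid into the fork, its head still lengthwise in the slot (z of stud_head in the frame of rail between 0.004 and 0.0155 m and x of stud_head in the frame of rail between -0.012 and 0.012 m and angle between stud_grip's own z axis and vertical below 0.2 rad and y of stud_head in the frame of jig_seat between -0.009 and 0.009 m and angle between the x axis of stud_head and the y axis of rail, either way round below 0.4 rad), for 0.1 s.
At the end, for the whole second after the job is handed in: The stud stands upright (within 0.2 rad) with its T-head in the slot's undercut, its axis within 9 mm of the fork's seat along the rail, its head and wing across the rail within 0.35 rad (20 degrees), and the jig still flat on the rail within 15 mm of where it was (z of stud_head in the frame of rail between 0.004 and 0.0155 m and x of stud_head in the frame of rail between -0.012 and 0.012 m and angle between stud_grip's own z axis and vertical below 0.2 rad and y of stud_head in the frame of jig_seat between -0.009 and 0.009 m and angle between the x axis of stud_head and the x axis of rail, either way round below 0.35 rad and distance of jig_seat from where it was at the start of the episode below 0.015 m and angle between jig_seat's own z axis and vertical below 0.05 rad); the robot touches nothing.
It fails at once if the jig is shoved more than 15 mm or lifted (distance of jig_seat from where it was at the start of the episode above 0.015 m).
It fails at once if the tray, the spool or the blue ring is moved more than 20 mm (distance of any of tray_centre, spool_centre, waxring_centre from where it was at the start of the episode above 0.02 m).
It also fails if it takes over 43 s, if anything falls off the work surface, if the arm or the gripper's body presses on something with over 40 N, if the wrist force passes 120 N, or if a joint passes its speed limit or range.

ROBOT

A 6-joint arm with a two-finger parallel gripper is mounted at the origin on the work surface. World frame = base frame: x ahead of the robot, y to its left, z up, the work surface at z = 0. Lengths are in m, angles in degrees, forces in N, time in s.
With the tool pointing down it reaches from about 0.35 to 0.975 m from the base axis. Payload 17.4 kg.
Tool frame: the origin (TCP) lies at the very end of the fingers, on their centre line; the grasp point (between the pads) lies 19 mm behind it (arm.tcp_to_grasp is the y of the grasp point in the tool frame, in m); y points along the fingers, x is the direction in which the jaws open and shut, and the axes are right-handed (so a half turn about y gives the same grasp; the last joint's range is limited). The gripper opens to 85 mm and grips with 20 to 120 N. Pads are 22 mm wide; open, the fingers measure 114 mm over their backs; the gripper's body (76 mm by 85 mm) begins 54 mm behind the grasp point. The pads swing forward as they close: fully open they stand 13 mm farther back than shut.
Start: joints at [73.751, 6.646, 82.598, -0, 90.757, -2.166], TCP at [0.164, 0.655, 0.205] pointing down, gripper open.
Joint ranges: [-162.19, 162.19], [-47.58, 125.68], [4.15, 143.07], [-65.23, 245.23], [0.69, 171.88], [-170.13, 170.13]. Speed limits (degrees/s): [108.29, 108.29, 127.2, 180, 180, 180].

INTERFACE

Orientations are given as a 3x3 rotation matrix whose columns are the frame's x, y, z axes.
In Python, from cell import arm gives the robot as it stands.
- The arm moves only by the tool servo_tool, never from a script. Its argument "series" is a list of rows, each a list of 5 numbers: the closure, from -1 (fully open) to 1 (shut), then the shift along the world's x, y, z in mm, then the turn about the world's z in degrees. In form: [[claw, tx, ty, tz, twist], ...]. A call has 1 to 12 rows; each row shifts and turns the pose as measured when the row begins; what a row does not reach is not made up. A row lasts 1/10 s, in which the tool goes at most 50 mm and 8.59 degrees, less where a joint would pass 70% of its speed; a pose out of reach is approached as far as the arm can. A call with a gripper value outside its range is refused whole. The fingers move at their own pace and stop on an object; "grip_force" is the grip in N (left out, the last holds). Time passes only in rows, so rows that do not move let the fingers close. It gives the time, the measured TCP pose, the force and the opening at its end, in the units of the state.
- arm.get_state(): the state, without advancing time (a new reading comes with each control period).
- arm.capture(name): name is "scene" or "side" or "wrist"; returns a dict with "frame" (384x512x3 uint8, red, green, blue), "depth" (384x512 float32, m along the optical axis (not along the pixel's ray), 0 where there is no reading), "camera_matrix" (3x3 intrinsics, pixels), "rvec" (rotation vector, rad) and "tvec" (3), from world to camera coordinates, as OpenCV has them. Camera axes: x right, y down, z forward; pixel columns grow to the right and rows downward; lengths in m; the calibration is good to about 2 mm. A picture is of the moment at which its call begins.
- arm.job_done(): hands the job in, once; it reports no verdict.
Trained networks look in a picture, given as the dict that the camera call returned (one of the last four; its "shot" number tells which), for a name from the list of things; names that differ only in an ending like _2 or _b are one class to them, and where a whole thing is asked for, a point or a joint stands for the part that bears it (a point fixed in the world has none). Each returns a list of dicts, best first, with "score" (0 to 1); they miss things now and then, are a little off and sometimes report something else, mostly with a low value. They report only what shows in the picture. A call takes as long as a camera call. They do not tell look-alikes from the thing itself.
- arm.recognise(picture, thing): "bbox" ([centre column, centre row, width, height] in pixels, round what is visible of it).
- arm.silhouettes(picture, thing): "pixels" (384x512 bool, what is visible of it) and "bbox" ([centre column, centre row, width, height] in pixels, round what is visible of it).
- arm.mark_of(picture, thing): "location" ([row, column] in pixels: a listed point, or the origin of a listed thing).
The state is a dict: "time": time; "q": joint angles; "qd": joint speeds; "effort": joint torques, N m; "eef_pos": TCP position; "tool_rot": TCP orientation; "contact_force": force on the tool from outside, world axes, zero at the start; "wrist_torque": the same for the moment, N m; "opening": finger opening in m.
Only numpy, scipy, OpenCV 4.12 (cv2) and the standard library are available. Lean on these libraries where they do the work, as an engineer would, in place of code of your own. Each camera call takes 0.05 s, during which the arm holds its last target. There are 200 camera calls.

## Working session

There is one attempt and no reset: what is moved stays moved. The work goes in short steps, Python scripts to look and compute and a tool call to move; the robot and the scene stay as the last step left them, time stands still between calls to the robot, and variables do not carry over. Pictures are saved under pics/ and viewed, about 8 in all and at most 12, crops included, and the job is handed in when it is done.

Besides the shell and the picture viewer there is one more tool, called after "Request:" in YAML: its name, and indented under it one key for each argument. servo_tool: Moves the arm, as the interface text tells. Its arguments: {"type":"object","properties":{"series":{"type":"array","items":{"type":"array","items":{"type":"number"}}},"grip_force":{"type":"number"}},"required":["series"]}

```bash
ls; mkdir -p pics; cat > h.py <<'E'
import numpy as np, cv2
from cell import arm
def world(p,row,col,r=2,z=None):
    K=p["camera_matrix"];R=cv2.Rodrigues(np.array(p["rvec"],float))[0];t=np.array(p["tvec"],float).ravel()
    ray=np.linalg.inv(K)@np.array([col,row,1.0]); c=-R.T@t; d=R.T@ray
    if z is not None: return c+d*(z-c[2])/d[2]
    i,j=int(round(row)),int(round(col)); w=p["depth"][max(i-r,0):i+r+1,max(j-r,0):j+r+1]; w=w[w>0]
    return c+d*np.median(w) if len(w) else None
def cloud(p):
    K=p["camera_matrix"];R=cv2.Rodrigues(np.array(p["rvec"],float))[0];t=np.array(p["tvec"],float).ravel()
    v,u=np.mgrid[:384,:512]; ray=np.stack([u,v,np.ones_like(u)],-1)@np.linalg.inv(K).T
    return (ray*p["depth"][...,None]-t)@R
def save(p,n,crop=None,s=1):
    f=p["frame"]
    if crop: a,b,c,d=crop; f=f[a:b,c:d]
    cv2.imwrite("pics/"+n,cv2.resize(f[...,::-1],None,fx=s,fy=s,interpolation=cv2.INTER_CUBIC))
E
python3 - <<'E'
from h import *
np.set_printoptions(precision=3,suppress=True)
ims=[]
for n in ("scene","side"):
    p=arm.capture(n); ims.append(p["frame"])
    print(n,"cam",-cv2.Rodrigues(np.array(p["rvec"],float))[0].T@np.array(p["tvec"]).ravel())
    for th in ("rail","jig_seat","jig_cone","stud_grip","rest","tray_centre","spool_centre","waxring_centre"):
        for m in arm.mark_of(p,th)[:3]:
            r,c=m["location"]; print(th,round(m["score"],2),np.round([r,c]),world(p,r,c))
cv2.imwrite("pics/a.png",np.vstack(ims)[...,::-1][:, :]) if 0 else [cv2.imwrite(f"pics/a{i}.png",cv2.resize(f[...,::-1],(800,600))) for i,f in enumerate(ims)]
E
```

```text
pics
scene cam [1.081 0.518 0.892]
rail 0.98 [196. 267.] [ 0.645 -0.022  0.034]
jig_seat 0.74 [193. 268.] [ 0.624 -0.041  0.009]
jig_seat 0.69 [248. 182.] [ 0.871 -0.044  0.002]
jig_cone 0.92 [199. 294.] [0.633 0.059 0.09 ]
jig_cone 0.92 [199. 229.] [ 0.752 -0.018  0.109]
stud_grip 0.85 [220. 432.] [0.419 0.272 0.058]
stud_grip 0.72 [171. 371.] [0.425 0.095 0.069]
stud_grip 0.67 [197. 398.] [0.437 0.189 0.073]
rest 0.56 [212. 393.] [0.458 0.199 0.042]
tray_centre 0.56 [132. 291.] [ 0.437 -0.173  0.006]
spool_centre 0.54 [115. 206.] [ 0.593 -0.352  0.028]
waxring_centre 0.6 [194. 269.] [ 0.632 -0.031  0.021]
waxring_centre 0.45 [286. 405.] [0.556 0.331 0.003]
side cam [ 0.612 -0.727  0.824]
rail 0.87 [215. 256.] [ 0.629 -0.054  0.01 ]
jig_seat 0.93 [209. 343.] [ 0.87  -0.051  0.028]
jig_seat 0.91 [209. 258.] [ 0.636 -0.029  0.006]
jig_cone 0.69 [182. 305.] [ 0.76  -0.017  0.103]
jig_cone 0.61 [168. 256.] [0.63  0.055 0.087]
stud_grip 0.76 [168. 190.] [0.437 0.096 0.049]
stud_grip 0.56 [146. 195.] [0.446 0.174 0.068]
stud_grip 0.44 [134. 189.] [0.417 0.254 0.053]
rest 0.69 [158. 194.] [0.439 0.158 0.033]
tray_centre 0.84 [248. 183.] [ 0.439 -0.158  0.004]
spool_centre 0.91 [319. 240.] [ 0.589 -0.372  0.05 ]
waxring_centre 0.37 [134. 234.] [0.56  0.316 0.002]
```

View pics/a0.png

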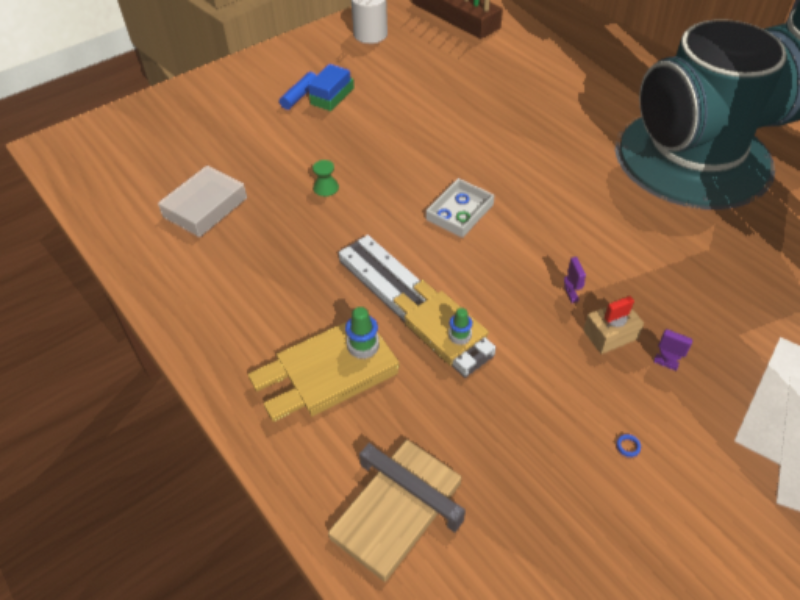

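View pics/a1.png

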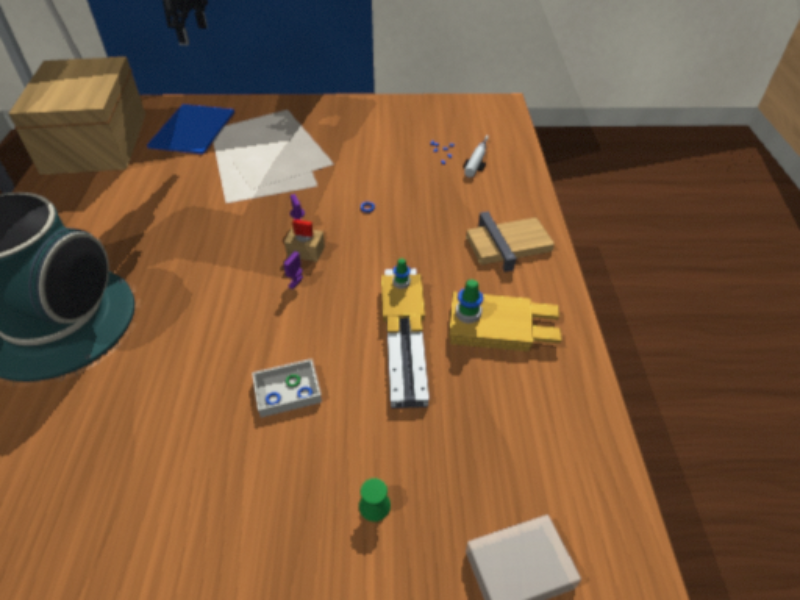

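The red stud, at scene pixel (397,198), sits in the pale rest. The look-alikes are the two purple studs at (367,178) and (431,222). The jig with its foot on the rail at (280,200) is the smaller one; the bigger jig at (215,235) lies on the bench. I choose the red stud and the jig on the rail, and will measure both and check a crop.

```bash
python3 - <<'E'
from h import *
np.set_printoptions(precision=4,suppress=True)
for n in ("scene","side"):
    p=arm.capture(n); C=cloud(p); f=p["frame"]; hsv=cv2.cvtColor(f,cv2.COLOR_RGB2HSV).astype(int)
    H,S,V=hsv[...,0],hsv[...,1],hsv[...,2]
    x,y,z=C[...,0],C[...,1],C[...,2]
    m=((H<5)|(H>173))&(S>150)&(V>90)&(abs(x-.437)<.05)&(abs(y-.18)<.05)&(p["depth"]>0)
    P=C[m]; print(n,"red",m.sum(),P.min(0),P.max(0),np.median(P,0))
    if m.sum()>5:print(cv2.minAreaRect(P[P[:,2]>P[:,2].max()-.012][:,:2].astype(np.float32)*1000))
    # rail top: grey, z~.024
    r=(S<60)&(V>110)&(abs(x-.635)<.08)&(abs(y+.0)<.2)&(abs(z-.024)<.008)
    P=C[r]; print("rail",r.sum(),np.median(P,0),cv2.minAreaRect(P[:,:2].astype(np.float32)*1000))
    b=(H>15)&(H<32)&(S>150)&(abs(x-.635)<.05)&(abs(z-.032)<.006)&(abs(y-.03)<.1)
    P=C[b]; print("brass",b.sum(),np.median(P,0),P.min(0),P.max(0),cv2.minAreaRect(P[:,:2].astype(np.float32)*1000))
    c=[(150,240,340,460),(110,190,150,240)][n=="side"]
    save(p,f"b_{n}.png",c,5)
E
```

```text
scene red 172 [0.4199 0.1754 0.05  ] [0.4586 0.1943 0.0847] [0.4417 0.1865 0.0739]
((438.70074462890625, 184.553955078125), (12.4022216796875, 38.5676155090332), 77.65282440185547)
rail 1039 [ 0.6447 -0.1079  0.0255] ((634.3995971679688, -46.76811218261719), (62.61443328857422, 302.0559387207031), 1.8871067762374878)
brass 539 [0.6482 0.0303 0.0339] [ 0.5927 -0.0534  0.027 ] [0.6704 0.0816 0.038 ] ((632.32666015625, 14.620086669921875), (75.96463775634766, 134.84327697753906), 1.7852740287780762)
side red 90 [0.4232 0.1687 0.0502] [0.4568 0.1882 0.0811] [0.441  0.1771 0.0698]
((439.90667724609375, 180.13185119628906), (13.720335960388184, 33.639991760253906), 76.08200073242188)
rail 737 [ 0.6298 -0.1309  0.0236] ((635.8132934570312, -49.12199401855469), (60.04810333251953, 298.62249755859375), 1.7685434818267822)
brass 703 [0.6328 0.0057 0.0315] [ 0.5959 -0.0605  0.0261] [0.6723 0.0776 0.0359] ((633.9092407226562, 8.790061950683594), (75.13231658935547, 139.8543243408203), 2.1333794593811035)
```

View pics/b_scene.png

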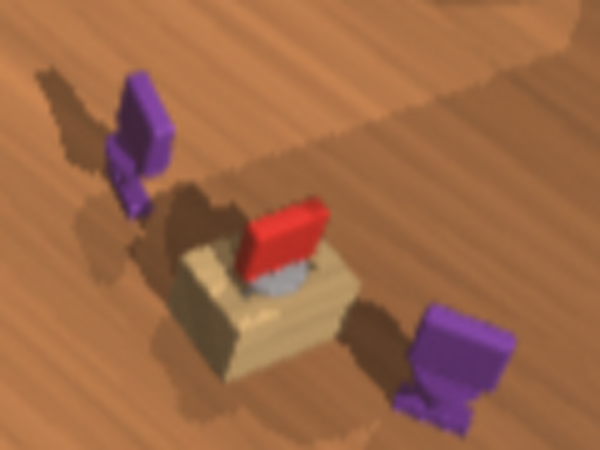

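Scene crop: the red wing stands on its steel collar in the pale block (crop centre (285,250)), with purple look-alikes at (145,140) and (455,370). It measures about (0.439, 0.182) with its top near z = 0.08, which fits the expected 0.079. Next I go above it.

Request:
servo_tool:
  series:
    - [0, 26, -44, 0, 0]
    - [0, 26, -44, 0, 0]
    - [0, 26, -44, 0, 0]
    - [0, 26, -44, 0, 0]
    - [0, 26, -44, 0, 0]
    - [0, 26, -44, 0, 0]
    - [0, 26, -44, 0, 0]
    - [0, 26, -44, 0, 0]
    - [0, 26, -44, 0, 0]
    - [0, 26, -44, 0, 0]

```text
time: 2.0
eef_pos: [0.4151, 0.2214, 0.2033]
tool_rot: [[0.235, 0.002, -0.972], [0.972, 0.0, 0.235], [0.001, -1.0, -0.002]]
contact_force: [1.2, 0.9, 0.2]
opening: 0.0429
```

```bash
cat >> h.py <<'E'
np.set_printoptions(precision=4,suppress=True)
def st():
    s=arm.get_state(); R=np.array(s["tool_rot"])
    print("t",s["time"],"q",np.array(s["q"]),"tcp",np.array(s["eef_pos"]),"xyaw",np.degrees(np.arctan2(R[1,0],R[0,0])).round(1),"y",R[:,1],"F",np.array(s["contact_force"]),"op",s["opening"])
def red(p,cx,cy):
    C=cloud(p); hsv=cv2.cvtColor(p["frame"],cv2.COLOR_RGB2HSV).astype(int); H,S,V=np.moveaxis(hsv,-1,0)
    m=((H<5)|(H>173))&(S>150)&(V>70)&(abs(C[...,0]-cx)<.06)&(abs(C[...,1]-cy)<.06)&(p["depth"]>0)
    P=C[m]
    if len(P)<8: return print("no red",len(P))
    T=P[P[:,2]>P[:,2].max()-.008]; print("red",len(P),P.min(0),P.max(0),"top",len(T),cv2.minAreaRect(T[:,:2].astype(np.float32)*1000))
E
python3 - <<'E'
from h import *
st()
p=arm.capture("wrist"); print("cam",-cv2.Rodrigues(np.array(p["rvec"],float))[0].T@np.array(p["tvec"]).ravel())
red(p,.439,.182); save(p,"c.png",None,1.2)
E
```

```text
t 2.0 q [ 24.9936 -19.6333 106.81    -0.0357  92.6927 -51.4309] tcp [0.4151 0.2214 0.2033] xyaw 76.4 y [ 0.0023  0.0004 -1.    ] F [1.2485 0.9496 0.2482] op 0.042879551461114385
cam [0.3435 0.2385 0.3722]
red 580 [0.4184 0.1745 0.049 ] [0.4584 0.1929 0.0803] top 448 ((438.32757568359375, 183.4260711669922), (10.819356918334961, 39.29568862915039), 75.24053955078125)
```

View pics/c.png

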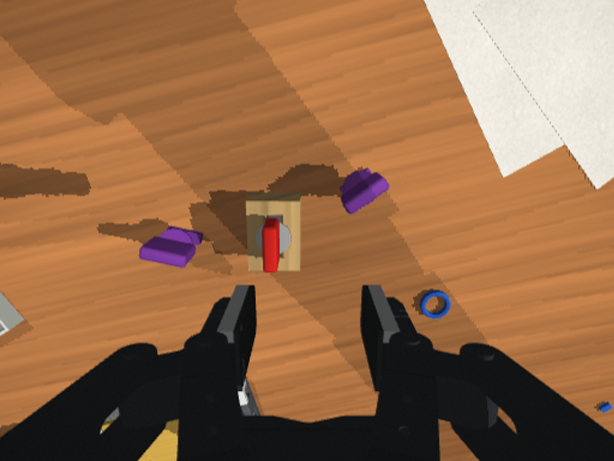

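The wrist view shows the red wing at (272,245) between two purple ones. Its centre is (0.438, 0.183) with thickness axis at about 76 degrees, and the tool is already at 76.4 degrees.

Request:
servo_tool:
  series:
    - [0, 23, -38, 0, 0]
    - [0, 0, 0, -45, 0]
    - [0, 0, 0, -15, 0]
    - [0, 0, 0, 0, 0]

```text
time: 2.45
eef_pos: [0.4423, 0.1756, 0.1437]
tool_rot: [[0.245, 0.007, -0.97], [0.97, -0.001, 0.245], [0.001, -1.0, -0.007]]
contact_force: [-1.1, 0.1, -0.1]
opening: 0.0427
```

```bash
python3 - <<'E'
from h import *
st(); p=arm.capture("wrist"); red(p,.439,.182)
E
```

```text
t 2.45 q [ 18.6966 -17.9451 111.0372  -0.1753  86.5601 -57.1149] tcp [0.4423 0.1756 0.1437] xyaw 75.8 y [ 0.0067 -0.0009 -1.    ] F [-1.0926  0.0679 -0.0606] op 0.04269415982168981
red 805 [0.4187 0.1742 0.0008] [0.4871 0.1926 0.0811] top 731 ((438.8033752441406, 182.9355010986328), (10.856609344482422, 40.0598030090332), 76.60700225830078)
```

Request:
servo_tool:
  series:
    - [0, -3.5, 7.3, 0, 0]
    - [0, 0, 0, -35, 0]
    - [0, 0, 0, 0, 0]

```text
time: 2.8
eef_pos: [0.4391, 0.1869, 0.1136]
tool_rot: [[0.241, 0.012, -0.97], [0.97, 0.001, 0.241], [0.004, -1.0, -0.011]]
contact_force: [-0.8, 0.4, -0.4]
opening: 0.0429
```

Request:
servo_tool:
  series:
    - [0, 0, 0, 0, 0]

```text
time: 2.9
eef_pos: [0.4394, 0.1879, 0.1158]
tool_rot: [[0.24, 0.013, -0.971], [0.971, 0.002, 0.24], [0.005, -1.0, -0.013]]
contact_force: [1.0, 0.8, 1.5]
opening: 0.0429
```

Request:
servo_tool:
  series:
    - [0, -0.5, -4.5, 0, 0]
    - [0, 0, 0, -20, 0]
    - [0, 0, 0, -20, 0]
    - [0, 0, 0, 0, 0]
    - [0, 0, 0, 0, 0]

```text
time: 3.4
eef_pos: [0.4414, 0.1848, 0.0839]
tool_rot: [[0.238, 0.022, -0.971], [0.971, 0.005, 0.238], [0.01, -1.0, -0.02]]
contact_force: [-0.5, 0.0, 0.5]
opening: 0.0427
```

Request:
servo_tool:
  series:
    - [0, -2.5, -1.5, -30, 0]
    - [0, 0, 0, 0, 0]
    - [0, 0, 0, 0, 0]

```text
time: 3.7
eef_pos: [0.4411, 0.1839, 0.0591]
tool_rot: [[0.238, 0.028, -0.971], [0.971, 0.007, 0.238], [0.013, -1.0, -0.025]]
contact_force: [0.1, -0.6, -0.1]
opening: 0.0426
```

Request:
servo_tool:
  series:
    - [0, -2, -1, -8, 0]
    - [0, 0, 0, 0, 0]
    - [1, 0, 0, 0, 0]
    - [1, 0, 0, 0, 0]
    - [1, 0, 0, 0, 0]
    - [1, 0, 0, 0, 0]
    - [1, 0, 0, 0, 0]
  grip_force: 50

```text
time: 4.4
eef_pos: [0.4407, 0.1835, 0.0551]
tool_rot: [[0.238, 0.032, -0.971], [0.971, 0.009, 0.238], [0.016, -0.999, -0.029]]
contact_force: [0.4, -0.2, -0.6]
opening: 0.0005
```

```bash
python3 - <<'E'
from h import *
st(); p=arm.capture("wrist"); red(p,.439,.182)
E
```

```text
t 4.4 q [ 19.6405 -15.5646 117.6035  -0.1523  76.072  -56.544 ] tcp [0.4407 0.1835 0.0551] xyaw 76.2 y [ 0.0319  0.0087 -0.9995] F [ 0.376  -0.1683 -0.6369] op 0.00046495582785831686
red 973 [0.4186 0.1792 0.0491] [0.4343 0.1928 0.0858] top 406 ((426.12799072265625, 186.03494262695312), (10.504398345947266, 12.845519065856934), 76.84152221679688)
```

```bash
python3 - <<'E'
from h import *
p=arm.capture("wrist"); a=p["frame"]; q=arm.capture("side")["frame"][110:190,140:250]
b=cv2.resize(q,(512,372),interpolation=cv2.INTER_CUBIC)
cv2.imwrite("pics/d.png",cv2.resize(np.vstack([a,b])[...,::-1],(406,600)))
E
```

```text
(no output)
```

View pics/d.png

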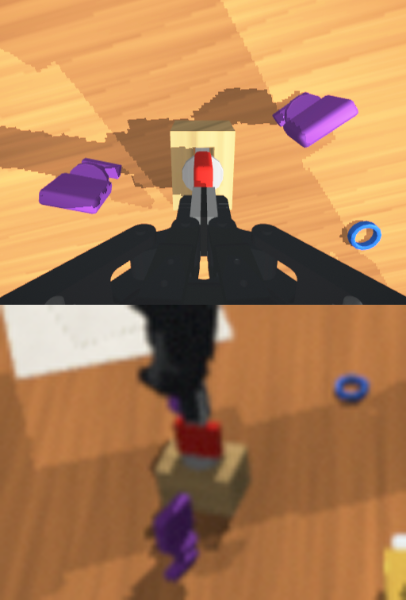

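```bash
python3 - <<'E'
from h import *
p=arm.capture("wrist"); C=cloud(p)
for r in range(185,300,10):
    print(r,[tuple((C[r,c]*1000).round(0).astype(int)) for c in (236,246,251,256,261,266,276)])
p=arm.capture("side"); C=cloud(p); save(p,"e.png",(110,180,150,240),8)
for r in range(128,164,3): print(r,[tuple((C[r,c]*1000).round(0).astype(int)) for c in range(184,204,3)])
E
```

```text
185 [(np.int64(416), np.int64(177), np.int64(40)), (np.int64(418), np.int64(183), np.int64(39)), (np.int64(419), np.int64(185), np.int64(39)), (np.int64(420), np.int64(188), np.int64(38)), (np.int64(420), np.int64(191), np.int64(38)), (np.int64(421), np.int64(194), np.int64(39)), (np.int64(422), np.int64(200), np.int64(41))]
195 [(np.int64(422), np.int64(175), np.int64(39)), (np.int64(419), np.int64(183), np.int64(54)), (np.int64(419), np.int64(186), np.int64(57)), (np.int64(419), np.int64(188), np.int64(58)), (np.int64(420), np.int64(191), np.int64(57)), (np.int64(427), np.int64(193), np.int64(39)), (np.int64(428), np.int64(199), np.int64(39))]
205 [(np.int64(427), np.int64(174), np.int64(44)), (np.int64(419), np.int64(183), np.int64(69)), (np.int64(419), np.int64(186), np.int64(73)), (np.int64(420), np.int64(188), np.int64(71)), (np.int64(420), np.int64(190), np.int64(73)), (np.int64(422), np.int64(193), np.int64(70)), (np.int64(432), np.int64(197), np.int64(45))]
215 [(np.int64(433), np.int64(173), np.int64(44)), (np.int64(421), np.int64(182), np.int64(78)), (np.int64(422), np.int
[... 6086 characters left out ...]
 (np.int64(465), np.int64(164), np.int64(40))]
158 [(np.int64(408), np.int64(165), np.int64(28)), (np.int64(418), np.int64(162), np.int64(30)), (np.int64(427), np.int64(160), np.int64(32)), (np.int64(437), np.int64(159), np.int64(33)), (np.int64(447), np.int64(156), np.int64(35)), (np.int64(457), np.int64(150), np.int64(40)), (np.int64(465), np.int64(157), np.int64(34))]
161 [(np.int64(406), np.int64(164), np.int64(15)), (np.int64(416), np.int64(162), np.int64(17)), (np.int64(426), np.int64(160), np.int64(19)), (np.int64(436), np.int64(157), np.int64(22)), (np.int64(445), np.int64(156), np.int64(22)), (np.int64(455), np.int64(157), np.int64(22)), (np.int64(465), np.int64(152), np.int64(26))]
```

View pics/e.png

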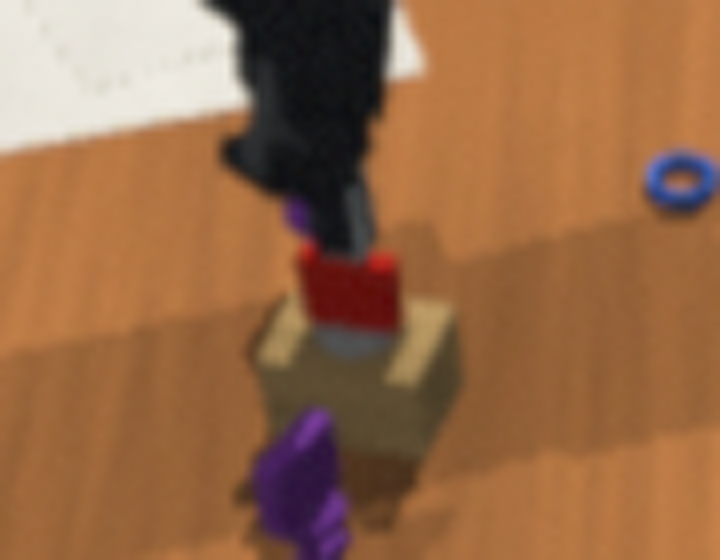

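Request:
servo_tool:
  series:
    - [0, 0, 0, 25, 0]
    - [0, 0, 0, 0, 0]
    - [0, 0, 0, 0, 0]

```text
time: 4.95
eef_pos: [0.4403, 0.1834, 0.0802]
tool_rot: [[0.238, 0.031, -0.971], [0.971, 0.008, 0.238], [0.015, -0.999, -0.028]]
contact_force: [0.2, -0.1, -0.6]
opening: 0.0419
```

```bash
python3 - <<'E'
from h import *
st(); print(arm.tcp_to_grasp)
z=arm.get_state()["eef_pos"]
for n in ("side","scene","wrist"):
    p=arm.capture(n); C=cloud(p); f=p["frame"].astype(int)
    if n=="wrist": print("cam",-cv2.Rodrigues(np.array(p["rvec"],float))[0].T@np.array(p["tvec"]).ravel())
    m=(p["depth"]>0)&(np.hypot(C[...,0]-z[0],C[...,1]-z[1])<.06)&(C[...,2]>.04)&(f.max(-1)<110)&(f.max(-1)-f.min(-1)<25)
    P=C[m]; print(n,len(P),"lowest",np.sort(P[:,2])[:12]); i=np.argsort(P[:,2])[:15]; print(P[i].mean(0))
    red(p,.439,.182)
    if n=="side": save(p,"f.png",(100,180,140,240),8)
E
```

```text
t 4.95 q [ 19.6418 -16.7466 116.1163  -0.1507  78.8113 -56.5524] tcp [0.4403 0.1834 0.0802] xyaw 76.2 y [ 0.0308  0.0082 -0.9995] F [ 0.1719 -0.0602 -0.5697] op 0.04193638137766031
-0.0187
side 1442 lowest [0.0402 0.0416 0.0417 0.0425 0.0426 0.0427 0.0432 0.0433 0.0434 0.0436
 0.0438 0.0439]
[0.4398 0.1722 0.043 ]
red 99 [0.4227 0.1519 0.0499] [0.4572 0.1879 0.1101] top 3 ((436.06103515625, 155.3877410888672), (3.9022552967071533, 6.46956205368042), 53.290382385253906)
scene 3565 lowest [0.1134 0.1155 0.1163 0.1163 0.1171 0.1174 0.1175 0.1179 0.1183 0.1186
 0.1192 0.1195]
[0.4393 0.1731 0.1178]
red 163 [0.4206 0.1767 0.0511] [0.4582 0.2012 0.1161] top 1 ((453.3570556640625, 201.23355102539062), (0.0, 0.0), 0.0)
cam [0.3641 0.1994 0.2471]
wrist 34625 lowest [0.109  0.1094 0.1096 0.1098 0.1098 0.1099 0.11   0.1103 0.1104 0.1105
 0.1106 0.1108]
[0.4324 0.1627 0.1102]
red 1449 [0.4186 0.1741 0.0492] [0.4585 0.1928 0.0802] top 1249 ((438.6019287109375, 183.25286865234375), (11.401021003723145, 39.958126068115234), 75.71890258789062)
```

View pics/f.png

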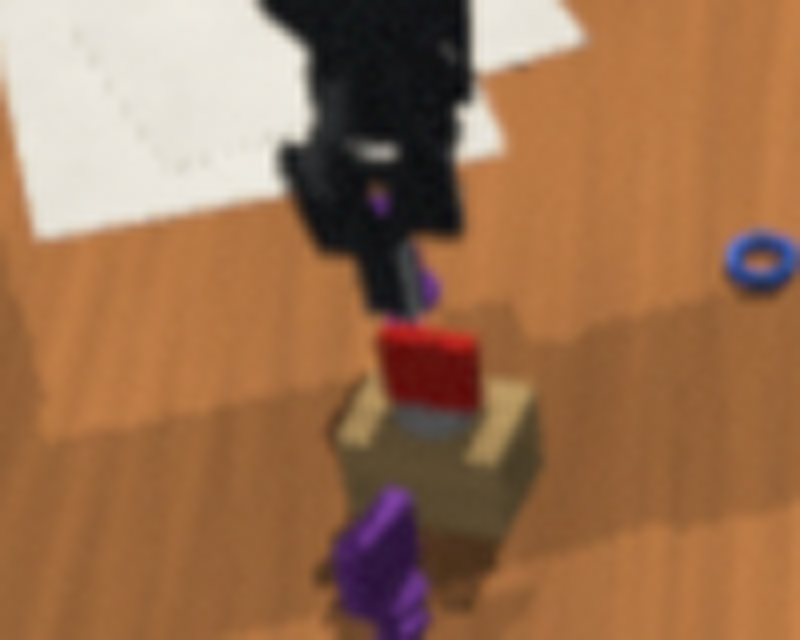

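The fingers had shut just above the wing. In both depth views the real fingertips end about 26 to 29 mm above the reported TCP, so I correct for that. The wing is undisturbed.

Request:
servo_tool:
  series:
    - [0, -1, 0, -28, 0]
    - [0, 0, 0, -8, 0]
    - [0, 0, 0, -8, 0]
    - [0, 0, 0, 0, 0]
    - [0, 0, 0, 0, 0]

```text
time: 5.6
eef_pos: [0.4394, 0.1833, 0.0347]
tool_rot: [[0.238, 0.03, -0.971], [0.971, 0.008, 0.238], [0.015, -1.0, -0.027]]
contact_force: [0.3, -0.0, -0.1]
opening: 0.0427
```

```bash
python3 - <<'E'
from h import *
st()
p=arm.capture("wrist"); C=cloud(p); f=p["frame"].astype(int)
m=(f.max(-1)<110)&(f.max(-1)-f.min(-1)<25)&(p["depth"]>0)&(C[...,2]>.05)&(np.hypot(C[...,0]-.44,C[...,1]-.183)<.035)
P=C[m]; P=P[np.argsort(P[:,2])]; print(P[:200:20]); red(p,.439,.182)
save(p,"g.png",None,1)
E
```

```text
t 5.6 q [ 19.68   -14.5687 118.8029  -0.1547  73.9863 -56.4998] tcp [0.4394 0.1833 0.0347] xyaw 76.2 y [ 0.0301  0.008  -0.9995] F [ 0.2656 -0.0257 -0.1043] op 0.04269757326445765
[[0.4285 0.1633 0.0629]
 [0.4332 0.1623 0.066 ]
 [0.4385 0.1609 0.0668]
 [0.4422 0.1599 0.0676]
 [0.4228 0.1646 0.0681]
 [0.4431 0.2037 0.0688]
 [0.4228 0.1629 0.0694]
 [0.4389 0.2049 0.0699]
 [0.4335 0.2077 0.0705]
 [0.4289 0.1632 0.0709]]
red 2516 [0.4185 0.1737 0.0481] [0.459  0.1929 0.0804] top 2069 ((438.5394287109375, 183.34262084960938), (11.624143600463867, 39.928218841552734), 75.77332305908203)
```

View pics/g.png

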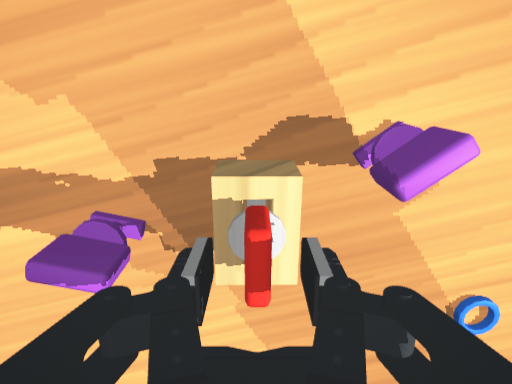

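The wing at (258,255) is centred between the open fingers at (195,290) and (318,290), with the tips at about z = 0.065. I go 11 mm further down and grip.

Request:
servo_tool:
  series:
    - [0, -0.5, 0, -11, 0]
    - [0, 0, 0, 0, 0]
    - [0, 0, 0, 0, 0]
    - [1, 0, 0, 0, 0]
    - [1, 0, 0, 0, 0]
    - [1, 0, 0, 0, 0]
    - [1, 0, 0, 0, 0]
  grip_force: 60

```text
time: 6.35
eef_pos: [0.4397, 0.1836, 0.0246]
tool_rot: [[0.238, 0.032, -0.971], [0.971, 0.009, 0.238], [0.016, -0.999, -0.029]]
contact_force: [0.0, 0.6, -1.1]
opening: 0.0111
```

Gripped: opening 11 mm, so the wing centre sits 37 mm above the reported TCP. Lift.

Request:
servo_tool:
  series:
    - [1, 0, 0, 25, 0]
    - [1, 0, 0, 40, 0]
    - [1, 0, 0, 35, 0]
    - [1, 0, 0, 0, 0]

```text
time: 6.75
eef_pos: [0.4379, 0.183, 0.1264]
tool_rot: [[0.238, 0.029, -0.971], [0.971, 0.008, 0.238], [0.014, -1.0, -0.026]]
contact_force: [1.4, 0.3, -1.1]
opening: 0.0109
```

Request:
servo_tool:
  series:
    - [1, 22, -30, 0, -8]
    - [1, 22, -30, 0, -8]
    - [1, 22, -30, 0, -8]
    - [1, 22, -30, 0, -8]
    - [1, 22, -30, 0, -8]
    - [1, 22, -30, 0, -8]
    - [1, 22, -30, 0, -8]
    - [1, 10, -15, 0, -8]
    - [1, 0, 0, 0, 0]
    - [1, 0, 0, 0, 0]

```text
time: 7.75
eef_pos: [0.605, -0.0513, 0.1192]
tool_rot: [[0.985, 0.015, -0.171], [0.172, -0.023, 0.985], [0.01, -1.0, -0.025]]
contact_force: [-0.2, -0.3, -0.6]
opening: 0.0109
```

```bash
python3 - <<'E'
from h import *
st()
for n in ("wrist","scene","side"):
    p=arm.capture(n); s=arm.get_state()["eef_pos"]; print(n); red(p,*s[:2])
    for th in ("jig_seat","jig_cone","stud_head","stud_grip"):
        for m in arm.mark_of(p,th)[:2]:
            r,c=m["location"]; print(th,round(m["score"],2),np.round([r,c]),world(p,r,c),world(p,r,c,z=.024) if th=="jig_seat" else "")
    if n=="wrist": save(p,"i.png",None,1.2); np.savez("w.npz",C=cloud(p),f=p["frame"])
E
```

```text
t 7.75 q [ -6.6387  -0.3558  97.8577  -1.2005  81.5231 -16.3403] tcp [ 0.605  -0.0513  0.1192] xyaw 9.9 y [ 0.0145 -0.0226 -0.9996] F [-0.2381 -0.2756 -0.6374] op 0.010863300161504316
wrist
red 2889 [ 0.5962 -0.0705  0.1427] [ 0.6136 -0.0302  0.1784] top 2230 ((604.8478393554688, -50.72715759277344), (11.780784606933594, 40.44499206542969), 9.886438369750977)
jig_seat 0.93 [171. 295.] [ 0.6401 -0.0394  0.0054] [ 0.6368 -0.0352  0.024 ]
jig_cone 0.83 [ 40. 336.] [0.6324 0.058  0.0884] 
jig_cone 0.7 [207. 503.] [ 0.751  -0.017   0.1067] 
stud_head 0.74 [223. 253.] [ 0.6002 -0.0316  0.1555] 
stud_grip 0.86 [265. 260.] [ 0.6045 -0.0415  0.1737] 
scene
red 65 [ 0.5962 -0.0439  0.1469] [ 0.6074 -0.0286  0.1793] top 25 ((600.0457153320312, -35.634159088134766), (14.115265846252441, 8.827272415161133), 50.00627136230469)
jig_seat 0.88 [247. 182.] [ 0.8691 -0.0465  0.0006] [ 0.8746 -0.0317  0.024 ]
jig_seat 0.65 [194. 268.] [ 0.6264 -0.0402  0.0088] [ 0.6342 -0.0305  0.024 ]
jig_cone 0.97 [201. 231.] [ 0.7509 -0.0113  0.108 ] 
jig_cone 0.86 [198. 291.] [0.6066 0.0202 0.0356] 
stud_head 0.68 [160. 271.] [ 0.548  -0.1254  0.0043] 
stud_head 0.66 [186. 367.] [0.4249 0.094  0.0129] 
stud_grip 0.83 [172. 370.] [0.4284 0.0972 0.0682] 
stud_grip 0.73 [219. 430.] [0.4207 0.2688 0.0571] 
side
red 84 [ 0.5988 -0.0728  0.1451] [ 0.6111 -0.0345  0.1846] top 6 ((607.8659057617188, -53.1494140625), (5.994678020477295, 25.657373428344727), 16.6315860748291)
jig_seat 0.73 [207. 345.] [ 0.8843 -0.0205  0.0002] [ 0.8765 -0.0409  0.024 ]
jig_seat 0.66 [210. 260.] [ 0.6396 -0.0331  0.0078] [ 0.6391 -0.0468  0.024 ]
jig_cone 0.89 [179. 301.] [ 0.7504 -0.0092  0.1054] 
jig_cone 0.76 [168. 258.] [0.6362 0.05   0.0888] 
stud_head 0.74 [188. 245.] [ 0.6012 -0.0548  0.1185] 
stud_head 0.57 [141. 188.] [0.4086 0.2695 0.0103] 
stud_grip 0.7 [170. 186.] [0.4262 0.0761 0.0582] 
stud_grip 0.69 [176. 248.] [ 0.6079 -0.0656  0.1729]
```

View pics/i.png

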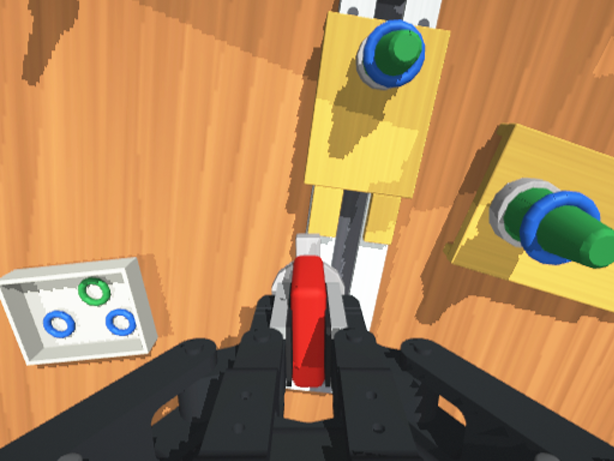

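The wrist view shows the stud held, with the fork prongs at (325,212) and (380,218), the fork's closed end at about row 190, and the slot between them. I measure the fork and rail from the depth.

```bash
python3 - <<'E'
from h import *
st()
p=arm.capture("wrist"); red(p,.605,-.05); C=cloud(p)
hsv=cv2.cvtColor(p["frame"],cv2.COLOR_RGB2HSV).astype(int);H,S,V=np.moveaxis(hsv,-1,0)
x,y,z=np.moveaxis(C,-1,0)
b=(abs(z-.032)<.0035)&(abs(x-.635)<.06)&(H>15)&(H<35)&(S>120)
rl=(abs(z-.024)<.0035)&(abs(x-.635)<.05)&(S<70)
deep=(z<.016)&(abs(x-.636)<.02)
for y0 in np.arange(-.1,.03,.006):
    o=[]
    for m in (b,deep,rl):
        q=x[m&(abs(y-y0)<.002)]; o.append((len(q),(q.min()*1000).round(1),(q.max()*1000).round(1)) if len(q) else 0)
    q=np.sort(x[b&(abs(y-y0)<.002)])*1000
    if len(q)>5:
        i=np.argmax(np.diff(q)); o.append(("gap",q[i].round(1),q[i+1].round(1)))
    print(round(y0*1000),*o)
print("y min brass",y[b].min(),"z brass",np.median(z[b]),"z deep",np.median(z[deep]), np.median(z[rl]))
E
```

```text
t 8.5 q [ -6.6276  -0.4042  97.804   -1.2143  81.5382 -16.2243] tcp [ 0.6054 -0.0514  0.1203] xyaw 9.8 y [ 0.016  -0.023  -0.9996] F [-0.182   0.6486 -2.0402] op 0.010505522977809026
red 2884 [ 0.5965 -0.0703  0.1444] [ 0.6139 -0.03    0.1784] top 2271 ((605.1381225585938, -50.438751220703125), (11.846447944641113, 40.51122283935547), 9.917609214782715)
-100 0 (32, np.float64(641.4), np.float64(649.9)) (93, np.float64(647.4), np.float64(668.2))
-94 0 (49, np.float64(636.2), np.float64(649.6)) (95, np.float64(647.2), np.float64(667.9))
-88 0 (73, np.float64(631.7), np.float64(649.2)) (98, np.float64(646.8), np.float64(668.0))
-82 0 (75, np.float64(631.3), np.float64(649.2)) (108, np.float64(622.3), np.float64(668.0))
-76 0 (78, np.float64(630.9), np.float64(648.9)) (132, np.float64(620.4), np.float64(667.3))
-70 0 (83, np.float64(630.9), np.float64(648.8)) (147, np.float64(619.3), np.float64(667.4))
-64 0 (80, np.float64(630.5), np.float64(648.5)) (156, np.float64(618.3), np.float64(667.0))
-58 (90, np.float64(607.3), np.float64(666.0)) (81, np.float64(630.3), np.float64(648.5)) (18, 
[... 1268 characters left out ...]
4(639.7))
-4 (472, np.float64(598.1), np.float64(673.1)) 0 0 ('gap', np.float64(667.0), np.float64(667.5))
2 (480, np.float64(597.8), np.float64(672.6)) 0 0 ('gap', np.float64(647.3), np.float64(647.8))
8 (493, np.float64(597.6), np.float64(672.5)) 0 0 ('gap', np.float64(649.3), np.float64(650.0))
14 (508, np.float64(597.3), np.float64(672.4)) 0 0 ('gap', np.float64(671.6), np.float64(672.4))
20 (517, np.float64(597.1), np.float64(672.1)) 0 0 ('gap', np.float64(671.6), np.float64(672.1))
26 (527, np.float64(596.8), np.float64(671.5)) 0 0 ('gap', np.float64(657.4), np.float64(658.3))
y min brass -0.058488892193467854 z brass 0.03149456640831452 z deep 0.005075551086345311 0.023521067674347668
```

Request:
servo_tool:
  series:
    - [1, 16, -15, 0, -4]
    - [1, 16, -15, 0, -4]
    - [1, 0, 0, 0, 0]
    - [1, 0, 0, 0, 0]

```text
time: 8.95
eef_pos: [0.6382, -0.082, 0.1203]
tool_rot: [[1.0, 0.013, -0.027], [0.027, -0.025, 0.999], [0.012, -1.0, -0.025]]
contact_force: [-0.1, -0.8, -1.1]
opening: 0.0112
```

```bash
cat >> h.py <<'E'
def meas():
    st(); s=arm.get_state()["eef_pos"]
    p=arm.capture("wrist"); red(p,*s[:2]); C=cloud(p)
    hsv=cv2.cvtColor(p["frame"],cv2.COLOR_RGB2HSV).astype(int);H,S,V=np.moveaxis(hsv,-1,0); x,y,z=np.moveaxis(C,-1,0)
    r=((H<5)|(H>173))&(S>150)&(V>70)&(z>s[2]+.05)&(z<s[2]+.075); print("wing top z",np.median(z[r]))
    b=(abs(z-.032)<.0045)&(abs(x-.635)<.06)&(H>15)&(H<35)&(S>120)
    n=b&(abs(x-.636)<.006)&(y<0); print("closed end y",np.percentile(y[n],[0,2,10]) if n.sum() else None,"prong tip",y[b].min())
    for y0 in (-.07,-.064,-.052,-.046,-.04,-.03):
        q=np.sort(x[b&(abs(y-y0)<.003)])*1000
        if len(q)>5: i=np.argmax(np.diff(q)); print(y0,"gap",q[i],q[i+1],"mid",(q[i]+q[i+1])/2)
    return p
E
python3 -c "
from h import *
meas()"
```

```text
t 8.95 q [ -8.9581   4.1242  93.162   -1.3039  81.7832 -10.3198] tcp [ 0.6382 -0.082   0.1203] xyaw 1.5 y [ 0.0126 -0.0248 -0.9996] F [-0.1124 -0.7939 -1.1432] op 0.011242336438291874
red 2883 [ 0.6317 -0.1007  0.1438] [ 0.6445 -0.0608  0.1782] top 2278 ((638.0750122070312, -80.7729263305664), (11.8264741897583, 39.639503479003906), 1.5770652294158936)
wing top z 0.1741943958951968
closed end y [-0.0229 -0.0227 -0.0206] prong tip -0.05907706040953495
-0.052 gap 626.4507854214414 647.3262662288671 mid 636.8885258251543
-0.046 gap 626.3921070912099 647.0114101378246 mid 636.7017586145173
-0.04 gap 626.3257665528083 646.8432901223471 mid 636.5845283375777
-0.03 gap 626.1726044915823 646.4831578085731 mid 636.3278811500777
```

Request:
servo_tool:
  series:
    - [1, 0, 0, -25, 0]
    - [1, 0, 0, -25, 0]
    - [1, 0, 0, -6, 0]
    - [1, 0, 0, 0, 0]
    - [1, 0, 0, 0, 0]

```text
time: 9.5
eef_pos: [0.6373, -0.0802, 0.0653]
tool_rot: [[0.999, 0.015, -0.032], [0.032, -0.025, 0.999], [0.014, -1.0, -0.025]]
contact_force: [-0.6, 0.3, -1.7]
opening: 0.0105
```

```bash
python3 -c "
from h import *
meas()"
```

```text
t 9.5 q [ -8.8209   5.9832  96.4566  -1.3159  76.4853 -10.347 ] tcp [ 0.6373 -0.0802  0.0653] xyaw 1.8 y [ 0.0152 -0.0249 -0.9996] F [-0.5878  0.2588 -1.6906] op 0.010507088855741456
red 2894 [ 0.6306 -0.0993  0.0892] [ 0.6435 -0.059   0.1237] top 2260 ((637.0322875976562, -79.27275085449219), (11.814361572265625, 39.991371154785156), 1.894394874572754)
wing top z 0.11921489767263077
closed end y [-0.0233 -0.0229 -0.0207] prong tip -0.05947863604359246
-0.052 gap 626.7545100003258 647.2750979948714 mid 637.0148039975986
-0.046 gap 626.6797568538931 646.9026752996135 mid 636.7912160767532
-0.04 gap 626.5579248497489 646.674985159652 mid 636.6164550047005
-0.03 gap 625.8480150122001 646.1940590300728 mid 636.0210370211364
```

Request:
servo_tool:
  series:
    - [1, 1, -1, -15, 0]
    - [1, 0, 0, -10, 0]
    - [1, 0, 0, 0, 0]
    - [1, 0, 0, 0, 0]

```text
time: 9.95
eef_pos: [0.6393, -0.0814, 0.0404]
tool_rot: [[0.999, 0.018, -0.032], [0.032, -0.025, 0.999], [0.017, -1.0, -0.026]]
contact_force: [0.5, 0.1, -1.2]
opening: 0.011
```

```bash
python3 -c "
from h import *
meas()"
```

```text
t 9.95 q [ -8.8995   7.279   97.4928  -1.3253  73.9789 -10.3774] tcp [ 0.6393 -0.0814  0.0404] xyaw 1.8 y [ 0.0182 -0.0253 -0.9995] F [ 0.4579  0.1204 -1.2274] op 0.011047921655026766
red 2890 [ 0.6325 -0.1009  0.0644] [ 0.6454 -0.0603  0.0994] top 2236 ((638.9271240234375, -80.67101287841797), (11.813712120056152, 40.324684143066406), 1.9197758436203003)
wing top z 0.09426552092129276
closed end y [-0.0231 -0.0225 -0.0205] prong tip -0.05866920347460805
-0.052 gap 626.7910429375767 647.1162222109702 mid 636.9536325742735
-0.046 gap 626.7341556557484 646.8827197597171 mid 636.8084377077328
-0.04 gap 626.6454940461997 646.5689730852562 mid 636.6072335657279
-0.03 gap 626.0180841383143 646.1459329312798 mid 636.0820085347971
```

Request:
servo_tool:
  series:
    - [1, -1.2, 0, 0, 0]
    - [1, 0, 0, -7, 0]
    - [1, 0, 0, -6, 0]
    - [1, 0, 0, -4, 0]
    - [1, 0, 0, 0, 0]

```text
time: 10.5
eef_pos: [0.6381, -0.0815, 0.0224]
tool_rot: [[0.999, 0.019, -0.032], [0.032, -0.025, 0.999], [0.018, -1.0, -0.026]]
contact_force: [0.1, 0.3, -1.4]
opening: 0.0108
```

```bash
python3 -c "
from h import *
meas()"
```

```text
t 10.5 q [ -8.9208   8.0311  98.4529  -1.3401  72.2362 -10.3546] tcp [ 0.6381 -0.0815  0.0224] xyaw 1.8 y [ 0.0187 -0.0255 -0.9995] F [ 0.0564  0.3314 -1.4066] op 0.010803500159690055
red 2899 [ 0.6312 -0.1006  0.046 ] [ 0.6442 -0.0603  0.0819] top 2203 ((637.6522216796875, -80.59918212890625), (11.771759033203125, 40.158782958984375), 1.7556160688400269)
wing top z 0.07624454057536564
closed end y [-0.0236 -0.0229 -0.0208] prong tip -0.05861514029676127
-0.052 gap 626.9718939896914 646.9555216982126 mid 636.963707843952
-0.046 gap 626.800445560429 646.6645171753066 mid 636.7324813678679
-0.04 gap 626.3225077825969 646.4063316242676 mid 636.3644197034323
-0.03 gap 626.1739881610115 646.2850200300356 mid 636.2295040955236
```

Head is in the slot, with the wing top 2 mm above the floor-seated height. Now I slide along.

Request:
servo_tool:
  series:
    - [1, -0.3, 10, -0.7, 0]
    - [1, -0.3, 10, 0, 0]
    - [1, -0.3, 10, 0, 0]
    - [1, -0.2, 6, 0, 0]
    - [1, 0, 0, 0, 0]
    - [1, 0, 0, 0, 0]

```text
time: 11.15
eef_pos: [0.6373, -0.0412, 0.0227]
tool_rot: [[0.999, 0.02, -0.033], [0.033, -0.025, 0.999], [0.019, -0.999, -0.026]]
contact_force: [0.1, 0.3, -1.6]
opening: 0.0106
```

```bash
python3 -c "
from h import *
meas()"
```

```text
t 11.15 q [-5.3242  7.4673 99.0422 -1.4093 72.2157 -6.7985] tcp [ 0.6373 -0.0412  0.0227] xyaw 1.9 y [ 0.0201 -0.0254 -0.9995] F [ 0.1113  0.2737 -1.5724] op 0.010632095693125765
red 2909 [ 0.6304 -0.0605  0.0462] [ 0.6433 -0.0199  0.0816] top 2254 ((636.8101806640625, -40.3934326171875), (11.849398612976074, 40.290767669677734), 1.6697345972061157)
wing top z 0.07663698891270854
closed end y [-0.0231 -0.0223 -0.0203] prong tip -0.05903096597415614
-0.052 gap 615.00021840368 662.0206952064046 mid 638.5104568050424
-0.046 gap 620.604495808002 655.0045927019585 mid 637.8045442549802
-0.04 gap 622.6751089995104 653.0421678620434 mid 637.8586384307769
-0.03 gap 626.303274873795 646.4961890797559 mid 636.3997319767755
```

Request:
servo_tool:
  series:
    - [1, -0.3, 3.5, -0.8, 0]
    - [1, -0.2, 3, 0, 0]
    - [1, 0, 0, 0, 0]
    - [1, 0, 0, 0, 0]

```text
time: 11.6
eef_pos: [0.6368, -0.035, 0.0218]
tool_rot: [[0.999, 0.02, -0.032], [0.032, -0.025, 0.999], [0.019, -0.999, -0.026]]
contact_force: [0.2, 0.3, -1.9]
opening: 0.0111
```

```bash
python3 -c "
from h import *
meas()"
```

```text
t 11.6 q [-4.7605  7.4203 99.188  -1.4289 72.1358 -6.1663] tcp [ 0.6368 -0.035   0.0218] xyaw 1.8 y [ 0.02   -0.0255 -0.9995] F [ 0.1958  0.2917 -1.9087] op 0.01111520585283335
red 2884 [ 0.6299 -0.0547  0.0456] [ 0.6428 -0.0138  0.0811] top 2237 ((636.33056640625, -34.234718322753906), (11.785662651062012, 40.879150390625), 1.8753979206085205)
wing top z 0.07572527592179615
closed end y [-0.0224 -0.0197 -0.0179] prong tip -0.05881709358393163
-0.052 gap 612.3934840145598 663.6034642740426 mid 637.9984741443012
-0.046 gap 613.598621312059 661.5596070110439 mid 637.5791141615514
-0.04 gap 620.1139755386195 654.4818266431846 mid 637.2979010909021
-0.03 gap 623.2600202373434 650.5847246849672 mid 636.9223724611553
```

Request:
servo_tool:
  series:
    - [1, 0, 2, 0, 0]
    - [1, 0, 0, 0, 0]
    - [1, 0, 0, 0, 8]
    - [1, 0, 0, 0, 8]
    - [1, 0, 0, 0, 8]
    - [1, 0, 0, 0, 8]
    - [1, 0, 0, 0, 0]
    - [1, 0, 0, 0, 0]

```text
time: 12.45
eef_pos: [0.6369, -0.0331, 0.0219]
tool_rot: [[0.822, 0.031, -0.569], [0.57, -0.011, 0.822], [0.019, -0.999, -0.026]]
contact_force: [0.3, -1.1, -1.8]
opening: 0.0108
```

```bash
python3 -c "
from h import *
meas()"
```

```text
t 12.45 q [ -5.0426   7.0356  99.6074  -0.4783  71.5466 -39.6331] tcp [ 0.6369 -0.0331  0.0219] xyaw 34.7 y [ 0.0308 -0.0107 -0.9995] F [ 0.3448 -1.0539 -1.8374] op 0.01077634110942727
red 2862 [ 0.621  -0.0511  0.0458] [ 0.6508 -0.0142  0.0806] top 2243 ((635.6198120117188, -32.595191955566406), (11.844189643859863, 39.404762268066406), 34.73012924194336)
wing top z 0.0757432405874444
closed end y [-0.0194 -0.0188 -0.0171] prong tip -0.0589122369259774
-0.052 gap 622.4887050855048 622.8518957326846 mid 622.6703004090947
-0.046 gap 624.4079900744504 624.9221822902954 mid 624.6650861823729
-0.04 gap 622.7857219063516 623.1347749435017 mid 622.9602484249267
-0.03 gap 623.8344253480507 662.0191200244935 mid 642.9267726862721
```

Turning cleanly, with no notable force. I finish the quarter turn.

Request:
servo_tool:
  series:
    - [1, 0.5, 0, 0, 8]
    - [1, 0, 0, 0, 8]
    - [1, 0, 0, 0, 8]
    - [1, 0, 0, 0, 8]
    - [1, 0, 0, 0, 8]
    - [1, 0, 0, 0, 8]
    - [1, 0, 0, 0, 8]
    - [1, 0, 0, 0, 0]
    - [1, 0, 0, 0, 0]

```text
time: 13.4
eef_pos: [0.6375, -0.0329, 0.0218]
tool_rot: [[-0.018, 0.025, -1.0], [1.0, 0.02, -0.018], [0.019, -0.999, -0.026]]
contact_force: [0.1, 0.3, -1.3]
opening: 0.0113
```

```bash
python3 -c "
from h import *
save(meas(),'k.png')"
```

```text
t 13.4 q [ -5.8686   7.3719  99.2388   1.3325  72.0594 -97.2851] tcp [ 0.6375 -0.0329  0.0218] xyaw 91.0 y [ 0.0254  0.0196 -0.9995] F [ 0.0524  0.3117 -1.3052] op 0.011272865689758667
red 2897 [ 0.6165 -0.0404  0.046 ] [ 0.6572 -0.028   0.0805] top 2276 ((636.9762573242188, -34.20490264892578), (40.566768646240234, 11.800271034240723), 1.0051913261413574)
wing top z 0.07569940812121714
closed end y [-0.0203 -0.0186 -0.016 ] prong tip -0.05900951809745795
-0.052 gap 626.3458999830182 626.6276685519606 mid 626.4867842674894
-0.046 gap 625.6926010974494 626.0113097544959 mid 625.8519554259726
-0.04 gap 624.8834128355812 625.2327288177904 mid 625.0580708266858
-0.03 gap 623.0848869269504 623.6574733049507 mid 623.3711801159506
```

View pics/k.png

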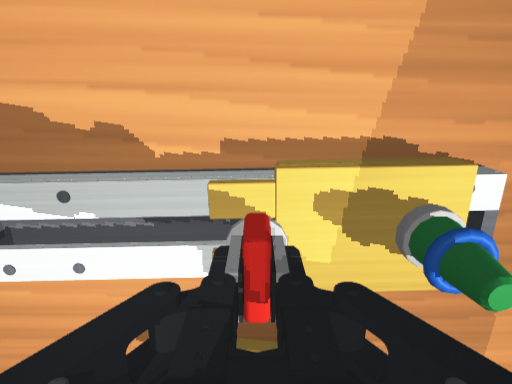

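The wing at (258,265) lies straight across the rail with the neck in the fork; the prong tip at (209,200) and the jig have not moved. I set the head on the floor and release.

Request:
servo_tool:
  series:
    - [1, -0.3, 0.5, -1, 0]
    - [1, 0, 0, -0.7, 0]
    - [1, 0, 0, 0, 0]
    - [1, 0, 0, 0, 0]

```text
time: 13.85
eef_pos: [0.6371, -0.0322, 0.0199]
tool_rot: [[-0.01, 0.025, -1.0], [1.0, 0.019, -0.01], [0.019, -0.999, -0.026]]
contact_force: [0.2, -0.7, -1.9]
opening: 0.0112
```

Request:
servo_tool:
  series:
    - [0.6, 0, 0, 0, 0]
    - [0.6, 0, 0, 0, 0]
    - [0.3, 0, 0, 0, 0]
    - [0.1, 0, 0, 0, 0]
    - [0, 0, 0, 0, 0]

```text
time: 14.35
eef_pos: [0.6375, -0.0322, 0.0206]
tool_rot: [[-0.009, 0.026, -1.0], [1.0, 0.019, -0.009], [0.019, -0.999, -0.027]]
contact_force: [-0.4, 0.4, 0.4]
opening: 0.0427
```

```bash
python3 -c "
from h import *
meas()"
```

```text
t 14.35 q [ -5.8067   7.3955  99.3423   1.3203  71.8696 -96.7281] tcp [ 0.6375 -0.0322  0.0206] xyaw 90.5 y [ 0.0265  0.0193 -0.9995] F [-0.3834  0.3909  0.3751] op 0.04272942096142739
red 2875 [ 0.6158 -0.0378  0.0436] [ 0.6561 -0.0256  0.0754] top 2350 ((636.06591796875, -31.64603614807129), (40.148372650146484, 11.594660758972168), 0.797899603843689)
wing top z 0.07327708791921292
closed end y [-0.0181 -0.0166 -0.015 ] prong tip -0.05905752006528818
-0.052 gap 626.5195182832734 646.0645724116844 mid 636.292045347479
-0.046 gap 626.7120181360388 646.0346668630634 mid 636.3733424995511
-0.04 gap 625.6068504670525 653.3260812350147 mid 639.4664658510336
-0.03 gap 618.9478321799959 619.2029718527912 mid 619.0754020163936
```

Released: the wing top is at the floor-seated height and the stud sits about 2 mm past the seat. I raise straight up.

Request:
servo_tool:
  series:
    - [0, 0, 0, 12, 0]
    - [0, 0, 0, 20, 0]
    - [0, 0, 0, 35, 0]
    - [0, 0, 0, 40, 0]
    - [0, 0, 0, 0, 0]
    - [0, 0, 0, 0, 0]

```text
time: 15.0
eef_pos: [0.6367, -0.0322, 0.1354]
tool_rot: [[-0.009, 0.027, -1.0], [1.0, 0.019, -0.009], [0.019, -0.999, -0.027]]
contact_force: [-0.9, -0.4, -0.4]
opening: 0.0427
```

```bash
python3 - <<'E'
from h import *
p=meas(); save(p,"l.png",None,1.2)
red(p,.637,-.033)
C=cloud(p); hsv=cv2.cvtColor(p["frame"],cv2.COLOR_RGB2HSV).astype(int);H,S,V=np.moveaxis(hsv,-1,0)
m=((H<5)|(H>173))&(S>150)&(V>70)&(np.hypot(C[...,0]-.636,C[...,1]+.032)<.03); P=C[m]
T=P[P[:,2]>.069]; print("top plane",np.linalg.lstsq(np.c_[T[:,:2]-T[:,:2].mean(0),np.ones(len(T))],T[:,2],rcond=None)[0])
E
```

```text
t 15.0 q [ -5.8064   2.5167  93.4245   1.2632  82.6271 -96.4725] tcp [ 0.6367 -0.0322  0.1354] xyaw 90.5 y [ 0.0271  0.0192 -0.9994] F [-0.9314 -0.3566 -0.4363] op 0.042685632665023385
red 804 [ 0.6162 -0.038   0.0472] [ 0.6556 -0.0268  0.0752] top 728 ((635.9607543945312, -32.52534103393555), (39.41716384887695, 10.731123924255371), 0.9567359685897827)
wing top z nan
closed end y [-0.018  -0.0163 -0.0145] prong tip -0.058808739420833075
-0.052 gap 626.488098635282 646.5060672899679 mid 636.497082962625
-0.046 gap 626.6721120388703 646.3019869072392 mid 636.4870494730548
-0.04 gap 625.11786956299 651.8644091907859 mid 638.491139376888
-0.03 gap 618.2311618967959 618.9420293371126 mid 618.5865956169542
red 804 [ 0.6162 -0.038   0.0472] [ 0.6556 -0.0268  0.0752] top 728 ((635.9607543945312, -32.52534103393555), (39.41716384887695, 10.731123924255371), 0.9567359685897827)
top plane [ 0.014  -0.0038  0.0731]
  return _methods._mean(a, axis=axis, dtype=dtype,
  ret = ret.dtype.type(ret / rcount)
```

View pics/l.png

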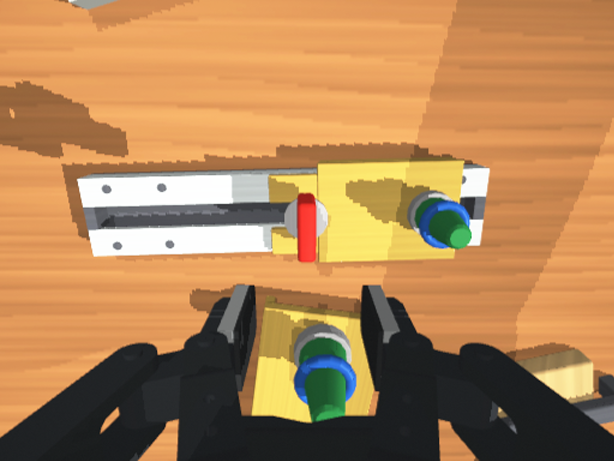

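The stud at (307,225) stands upright across the rail in the fork, the jig has not moved, and the gripper is clear.

```bash
python3 -c "
from h import *
arm.job_done(); st()"
```

```text
the job is handed in; nothing more can be done
the job is handed in; nothing more can be done
```

The red-winged stud is clamped in the brass jig's fork, and I handed the job in about 15 s into the 43 s allowed. I lifted it from the rest, lowered its head lengthwise into the slot about 46 mm in front of the fork seat, and slid it to the seat. I then gave it a quarter turn, let go and raised the gripper clear.

**Last checks (wrist camera):**
- **Position:** the stud's axis is about 1.5 mm past the fork seat, toward the closed end. The limit is 9 mm. The neck is not quite at the closed end; I estimate a gap of about 4 mm.
- **Angle:** the wing lies across the rail within about 1 to 2 degrees. The stud is upright to about 0.015 rad.
- **Height:** the wing's top is at 73 mm, which matches the head resting on the slot's floor at 74 mm.
- **Jig:** the tips of its fork have not moved, within 1 mm.
- **Tray, spool and blue ring:** I went nowhere near them, but I did not measure their positions again at the end.

**What went wrong:** the first grasp closed just above the wing without touching the stud. The fingertips really end about 26 to 30 mm behind the reported tool point, which disagrees with the description. I corrected for that from the depth images, and the second grasp held.

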